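# Push the vial racks home and close the autosampler

### The job

The autosampler's two vial racks have been left sticking out of their bay and its door stands open. Without picking anything up, gently push each rack fully home against the stop at the back of the bay, keeping it flat on the floor of the bay, and only then push the door fully shut without slamming it. Leave the other things on the bench where they are.

Things in the scene. Friction and masses are not known exactly. Their poses are not given: they have to be found in the camera images.
- sampler: Autosampler, a cream instrument fixed on the bench, 330 mm wide, 290 deep, 230 high. Origin: on the bench, in the middle of its rack bay's mouth. x points into the bay (the way racks are pushed home), y to the left of a person facing it, z up. Bay: y -100 to 100, its floor at z = 30, rear stop at x = 168; the floor projects to x = -85 in front as a leak tray.
- bay_roof (a point): Front edge of the bay's clear roof: x = 14, y = 0, z = 130 mm in the sampler's frame, axes as the sampler's. The roof takes z 120 to 130. Left of the bay, from y = 110 to 220, the instrument's body is closed and flush with the mouth, also 130 mm high; an injection port sticks 22 mm out of it at y = 165, z = 85. Over the whole width, from x = 100 on, the housing rises to z = 230.
- rack_left: Left vial rack, loose: aluminium block 160 mm long (x), 90 wide (y), 0.28 to 0.52 kg, with capped vials fixed in it (50 mm high). Flat front plate 60 mm high, full width, face at x = -80. Origin: centre of underside; x into the bay. On the bay floor between guides (3.5 mm play a side), 30 to 75 mm short of home. Slides by dry friction (up to about 8 N) and stays where left.
- home_left (a point): Where the left rack's origin lies when it is home: x = 88, y = 51.5, z = 30 mm in the sampler's frame, axes as the sampler's. The rack's front face is then 8 mm inside the mouth.
- rack_right: Right vial rack: same as the left one, in the right half of the bay (a guide rail 25 mm high and 6 wide at y = 0 parts the two).
- home_right (a point): Where the right rack's origin lies when it is home: x = 88, y = -51.5, z = 30 mm in the sampler's frame, axes as the sampler's.
- door (a joint): Angle in rad of the autosampler's clear door with dark frame: 0 shut, at most 2.2, starts at 1.5 to 2.0. It swings out about a vertical hinge at the right end of the bay's mouth; opened by a, it reaches from the hinge along (-sin a, cos a) in the sampler's x, y. A light dry hinge (0.06 N m), no catch: it stays where left. While a rack sticks out it cannot shut.
- door_hinge (a point): Point on the door's hinge axis, 80 mm above the bench; x = -2, y = -108 mm in the sampler's frame. The door is 213 mm wide, 6 thick, from 34 to 130 mm above the bench; along its top a lip reaches 13 mm inwards.
- door_push (a point): Point on the door's outer face (the one away from the instrument when shut), 150 mm from the hinge axis, 90 mm above the bench. Its axes are the door's: y from hinge to free edge, -x out of the outer face. A grip ledge stands 12 mm out of this face, 202 to 210 mm from the hinge.
- water_bottle: Clear plastic water bottle with white cap, 64 mm wide, 200 mm high, standing. Origin: centre of the underside. Leave alone.
- beaker: Small glass beaker, 60 mm wide, 65 mm high, in front of the instrument's closed left part. Origin: centre of the underside. Leave alone.
- spare_vial: Single amber vial with black cap, 16 mm wide, 46 mm high, standing. Origin: centre of the underside. Leave alone.
- vial_carton: Cardboard carton, 65 x 100 x 45 mm high. Origin: centre of the underside. Leave alone.
- wrench: Steel open-ended wrench, 140 mm long (along its x), lying. Leave alone.
- reagent_bottle: Amber glass bottle with blue cap, 68 mm wide, 135 mm high. Origin: centre of the underside. Leave alone.
- notebook: Light blue notebook, 150 x 210 x 12 mm, lying. Origin: centre of the underside. Leave alone.
Mind the look-alikes: they are no part of the job. What is shaped like the rack_right but green is not meant.

How it is judged:
By the outcome, as a careful person would: the job done as asked, in the order asked, and still so for the second after the job is handed in, with the robot touching nothing.
It also fails if it takes over 54 s, if anything falls off the work surface, if the arm or the gripper's body presses on something with over 40 N, if the wrist force passes 120 N, or if a joint passes its speed limit or range.

### The arm

A 6-joint arm with a two-finger parallel gripper is mounted at the origin on the work surface. World frame = base frame: x ahead of the robot, y to its left, z up, the work surface at z = 0. Lengths are in mm, angles in degrees, forces in N, time in s.
With the tool pointing down it reaches from about 325 to 900 mm from the base axis. Payload 3.5 kg.
Tool frame: the origin (TCP) lies at the centre of the arm's flange, where the gripper is bolted on; the fingertips stand 173 mm ahead of it and the grasp point (between the pads) lies 155 mm ahead of it; z points along the fingers, y is the line along which they close (so a half turn about z gives the same grasp; the last joint's range is limited). The gripper opens to 85 mm and grips with 20 to 120 N. Pads are 22 mm wide; open, the fingers measure 114 mm over their backs; the gripper's body (76 mm by 85 mm) begins 54 mm behind the grasp point. The pads swing forward as they close: fully open they stand 13 mm farther back than shut.
Start: joints at [-76.857, 15.837, -1.513, 72.651, 0, 84.076], TCP at [204.17, -590.709, 404.713] pointing down, gripper open.
Joint ranges: [-178.77, 178.77], [-48.84, 107.48], [-61.69, 71.31], [-111.58, 123.2], [-90, 87.43], [-180, 180]. Speed limits (degrees/s): [147.25, 147.25, 180, 180, 180, 180].

### API

Orientations are given as a 3x3 rotation matrix whose columns are the frame's x, y, z axes.
In Python, from workcell import status, viewer, arm, spotter gives the robot as it stands.
- The arm moves only by the shell command python3 -m inch 'ROWS' [FORCE]. ROWS is JSON, one flat list of numbers, 5 for each row, row after row: the closure, from -1 (fully open) to 1 (shut), then the shift along the tool's x, y, z in units of 20 mm (1.0 is 20 mm), then the turn about the tool's z in units of 5 degrees (1.0 is 5 degrees). In form: [gripper, tx, ty, tz, turn, gripper, tx, ty, tz, turn, ...]. A call has 1 to 12 rows; each row shifts and turns the commanded pose from where the row before left it, along the tool's axes as they then stand; what a row does not reach is not made up. A row lasts 1/8 s, in which the tool goes at most 62.5 mm and 10.7 degrees, less where a joint would pass 70% of its speed; a pose out of reach is approached as far as the arm can. A call with a number of a shift or a turn outside -1 to 1 is refused whole. A call with a gripper value outside its range is refused whole. The fingers move at their own pace and stop on an object; FORCE is the grip in N (left out, the last holds). Time passes only in rows, so rows that do not move let the fingers close. It gives the time, the measured TCP pose, the force, the opening and the grip force at its end, in the units of the state.
- status.sense(): the state, without advancing time (a new reading comes with each control period).
- viewer.get_image(name): name is "scene" or "top"; returns the picture (480x640x3 uint8, red, green, blue); there is no depth.
- viewer.camera_info(name): a dict with "mtx" (3x3 intrinsics, pixels), "k1" (the pictures are not rectified: a ray, as slopes to the right and down, at radius r is drawn at 1 + k1 r^2 times it, then the intrinsics apply), "xyz" and "attitude" of the camera in the world. Camera axes: x right, y down, z forward; pixel columns grow to the right and rows downward; lengths in mm; the calibration is good to about 2 mm. A picture is of the moment at which its call begins. camera_info takes no time and is no camera call.
- arm.hand_in(): hands the job in; it is judged then, once.
Trained networks look in the newest picture that a camera, given by its name, has taken for a name from the list of things; names that differ only in an ending like _2 or _b are one class to them, and where a whole thing is asked for, a point or a joint stands for the part that bears it (a point fixed in the world has none). Each returns a list of dicts, best first, with "confidence" (0 to 1); they miss things now and then, are a little off and sometimes report something else, mostly with a low value. They report only what shows in the picture. A call takes as long as a camera call. They do not tell look-alikes from the thing itself.
- spotter.recognise(camera, name): "point" ([column, row] as shares, 0 to 1, of the picture: columns of its width, rows of its height, amid what is visible of it).
- spotter.tip_of(camera, name): "point" ([column, row] as shares, 0 to 1, of the picture: columns of its width, rows of its height: a listed point, or the origin of a listed thing).
The state is a dict: "clock": time; "joint_pos": joint angles; "qd": joint speeds; "tau": joint torques, N m; "eef_pos": TCP position; "tool_rot": TCP orientation; "ft_force": force on the tool from outside, world axes, zero at the start; "torque": the same for the moment, N m; "gripper_width": opening from 0.0 (shut) to 1.0 (fully open); "grasp_force": force on a finger pad.
Only numpy, scipy, OpenCV 4.12 (cv2) and the standard library are available. Lean on these libraries where they do the work, as an engineer would, in place of code of your own. Each camera call takes 0.05 s, during which the arm holds its last target. There are 200 camera calls.

## Working session

There is one attempt and no reset: what is moved stays moved. The work goes in short steps, Python scripts to look and compute and a shell command to move; the robot and the scene stay as the last step left them, time stands still between calls to the robot, and variables do not carry over. Pictures are saved under pics/ and viewed, at most 10 in all, crops included, and the job is handed in when it is done.

```bash
mkdir -p pics; ls; python3 - <<'E'
from workcell import status,viewer,spotter
import cv2,json
s=status.sense();print(s)
for c in("scene","top"):
    im=viewer.get_image(c);cv2.imwrite(f"pics/{c}0.png",im[:,:,::-1]);i=viewer.camera_info(c);print(c,i)
    for n in["sampler","bay_roof","rack_left","rack_right","home_left","home_right","door_hinge","door_push"]:
        print(n,[([round(p['point'][0]*640),round(p['point'][1]*480)],round(p['confidence'],2)) for p in spotter.tip_of(c,n)[:3]])
E
```

```text
pics
{'clock': 0.0, 'joint_pos': array([-7.68564844e+01,  1.58808452e+01, -1.60049874e+00,  7.26522364e+01,
        8.66559207e-04,  8.40762830e+01]), 'qd': array([-0.09598193,  0.05028378,  0.01802115, -0.00308607, -0.02073572,
       -0.01182698]), 'tau': array([-4.20460410e-04, -4.45511091e+01,  2.95199132e+01,  1.64409459e-02,
       -6.34283674e-05,  3.60478687e-07]), 'eef_pos': array([ 204.07876895, -590.30861684,  403.50939025]), 'tool_rot': array([[ 9.45135965e-01,  3.26676816e-01, -5.15414235e-04],
       [ 3.26677123e-01, -9.45133264e-01,  2.27377775e-03],
       [ 2.55655336e-04, -2.31740316e-03, -9.99997282e-01]]), 'ft_force': array([-0.14456002, -0.15590681, -0.12722819]), 'torque': array([ 0.03478018, -0.02938974, -0.00500685]), 'grasp_force': 0.0, 'gripper_width': 1.0012583482040616}
scene {'mtx': array([[567.1259342 ,   0.        , 314.61118431],
       [  0.        , 567.1259342 , 235.98901504],
       [  0.        ,   0.        ,   1.        ]]), 'k1': -0.00987242131782359, 'xyz': array([1329.57967918, -367.84008406, 1002.03115773]), 'attitude': array([[ 0.3262888 ,
[... 384 characters left out ...]
 266], 0.55), ([267, 241], 0.29)]
top {'mtx': array([[606.39433891,   0.        , 315.00886856],
       [  0.        , 606.39433891, 238.28066035],
       [  0.        ,   0.        ,   1.        ]]), 'k1': -0.16101989658029117, 'xyz': array([ 409.95830007, -117.54610598, 1581.53840621]), 'attitude': array([[ 0.02147375, -0.99631565,  0.08303019],
       [-0.99973595, -0.02207828, -0.00636953],
       [ 0.00817922, -0.08287149, -0.99652668]])}
sampler [([245, 221], 0.82)]
bay_roof [([234, 210], 0.56)]
rack_left [([219, 226], 0.81)]
rack_right [([244, 200], 0.98), ([345, 137], 0.82), ([221, 229], 0.63)]
home_left [([202, 216], 0.7), ([214, 295], 0.47)]
home_right []
door_hinge []
door_push []
```

View pics/scene0.png

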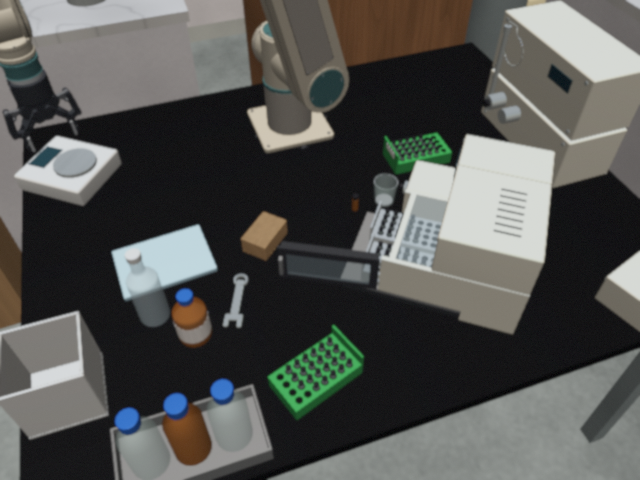

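View pics/top0.png

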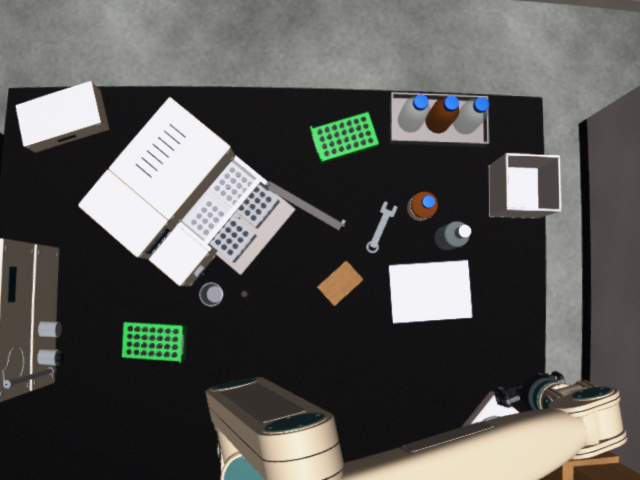

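The top view shows the sampler at upper left with its bay mouth facing lower right. The racks stick out around (250,220), the door reaches from about (265,185) to (343,226), and the beaker (210,294) and vial (244,294) stand nearby. I'll look closer.

```bash
python3 - <<'E'
import cv2
a=cv2.imread("pics/top0.png");cv2.imwrite("pics/c1.png",cv2.resize(a[150:300,150:350],None,fx=4,fy=4,interpolation=cv2.INTER_CUBIC))
a=cv2.imread("pics/scene0.png");cv2.imwrite("pics/c2.png",cv2.resize(a[130:330,260:520],None,fx=3,fy=3,interpolation=cv2.INTER_CUBIC))
E
```

```text
(no output)
```

View pics/c1.png

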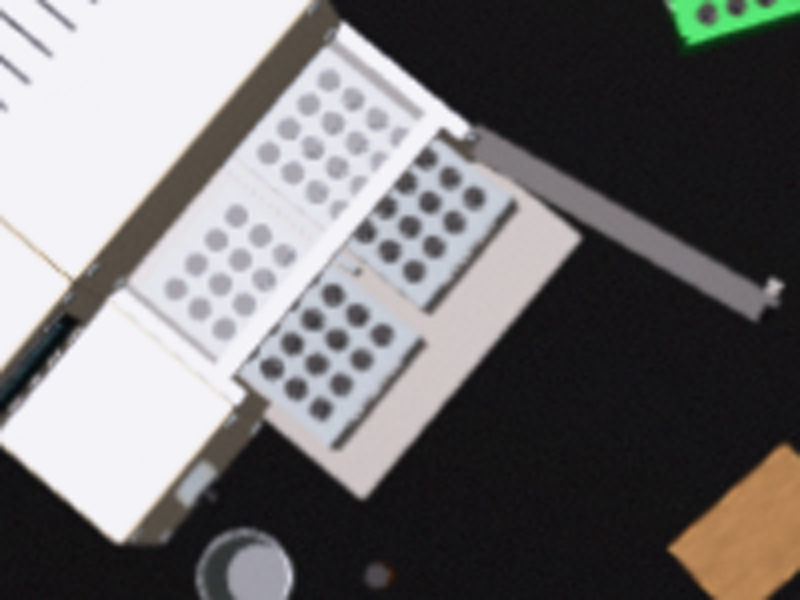

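View pics/c2.png

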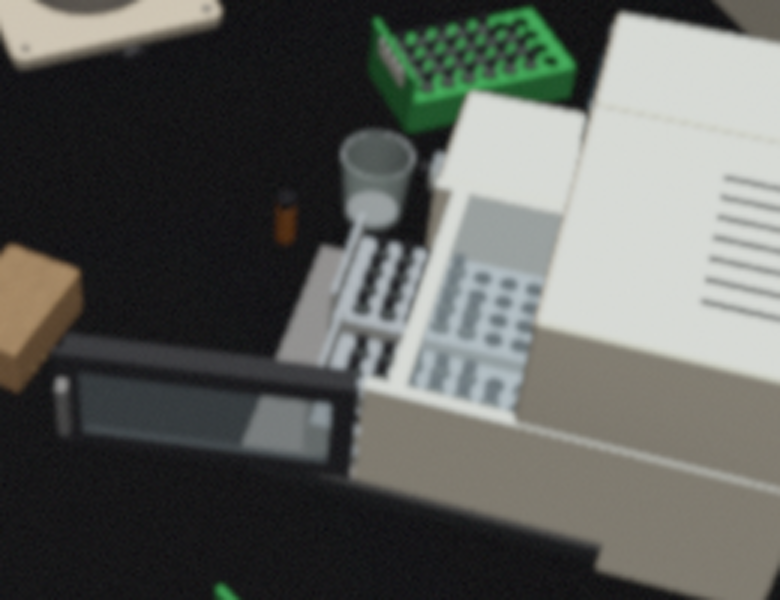

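The crops show the tray corners at (580,237) and (362,498), the rack top edges from (517,205) to (428,312) and from (425,343) to (335,447), and the door from (475,130) to (765,305). Next I'll fit the pose.

```bash
cat > h.py <<'E'
import numpy as np,cv2
from scipy.optimize import least_squares
from workcell import viewer
def proj(c,P):
    i=viewer.camera_info(c);R=np.array(i['attitude']);p=(np.atleast_2d(P)-i['xyz'])@R
    s=p[:,:2]/p[:,2:];r2=(s**2).sum(1,keepdims=True);s=s*(1+i['k1']*r2)
    return s*np.array([i['mtx'][0,0],i['mtx'][1,1]])+i['mtx'][:2,2]
def back(c,uv,z):
    i=viewer.camera_info(c);out=[]
    for q in np.atleast_2d(uv):
        f=lambda xy:(proj(c,[xy[0],xy[1],z])[0]-q)
        out.append(least_squares(f,[600,0]).x)
    return np.array(out)
def s2w(pose,P):
    x,y,a=pose;P=np.atleast_2d(P).astype(float);c,s=np.cos(a),np.sin(a)
    return np.c_[x+c*P[:,0]-s*P[:,1],y+s*P[:,0]+c*P[:,1],P[:,2]]
def w2s(pose,xy):
    x,y,a=pose;d=np.atleast_2d(xy)[:,:2]-[x,y];c,s=np.cos(a),np.sin(a)
    return np.c_[c*d[:,0]+s*d[:,1],-s*d[:,0]+c*d[:,1]]
crop=lambda L,o=(150,150),k=4:(np.array(L,float)+.5)/k-.5+np.array(o)
E
python3 - <<'E'
from h import *
T=crop([(580,237),(362,498),(122,543),(243,400),(470,132)]);PT=[(-85,-100,30),(-85,100,30),(0,220,130),(0,110,130),(0,-110,130)]
S=crop([(360,383),(583,112)],(260,130),3)
best=least_squares(lambda p:(proj('top',s2w(p,PT))-T).ravel(),[650,100,.8],loss='soft_l1')
pose=best.x;print(pose,np.degrees(pose[2]),best.fun.reshape(-1,2).round(1))
np.save('pose.npy',pose)
for n,L,z in[("right",[(517,205),(428,312)],90),("left",[(425,343),(335,447)],90),("door outer",[(483,125),(778,283)],130),("door inner",[(478,150),(757,320)],130)]:
    w=back('top',crop(L),z);print(n,w.round(),w2s(pose,w).round(1))
for n,P in[("tray",PT[:2]),("hinge,push",[(-2,-108,80)]),("roof",[(14,0,130)]),("wallR",[(0,-110,130),(0,110,130)])]:
    print(n,proj('scene',s2w(pose,P)).round(),((proj('scene',s2w(pose,P))-[260,130])*3).round())
for n,z,c in[("beaker",65,(245,577)),("vial",46,(378,575))]:
    w=back('top',crop([c]),z);print(n,w.round(),w2s(pose,w).round())
w=back('top',[[362,270],[326,295],[373,248]],45);print(w.round(),w2s(pose,w).round())
E
```

```text
[581.72464885  58.28760152   0.8979088 ] 51.44638473395778 [[-1.1  2.7]
 [ 3.2 -2.9]
 [-0.2  0.2]
 [-1.1  0.9]
 [ 1.1 -1.6]]
right [[625. -35.]
 [557.  18.]] [[-46.  -92.5]
 [-46.7  -6.2]]
left [[538.  19.]
 [473.  73.]] [[-57.7   9.7]
 [-56.5  94.4]]
door outer [[ 668.  -16.]
 [ 576. -196.]] [[  -3.9 -113.7]
 [-202.6 -153.8]]
door inner [[ 653.  -13.]
 [ 553. -184.]] [[ -11.5 -100. ]
 [-207.2 -128.5]]
tray [[341. 277.]
 [366. 215.]] [[242. 440.]
 [318. 256.]]
hinge,push [[378. 275.]] [[354. 434.]]
roof [[400. 224.]] [[421. 283.]]
wallR [[380. 260.]
 [406. 190.]] [[361. 390.]
 [437. 180.]]
beaker [[391. 130.]] [[-63. 194.]]
vial [[394.  49.]] [[-124.  141.]]
[[ 460. -248.]
 [ 395. -158.]
 [ 516. -275.]] [[-316.  -96.]
 [-286.   11.]
 [-302. -157.]]
```

```bash
python3 -m inch '[-1,0,0,0,-1,-1,0,0,0,-1,-1,0,0,0,-1,-1,0,0,0,-1,-1,0,0,0,-1,-1,0,0,0,-1,-1,0,0,0,-1,-1,0,0,0,-1,-1,0,0,0,-1,-1,0,0,0,-1,-1,0,0,0,-1,-1,0,0,0,-1]'
python3 -m inch '[-1,0,0,0,-1,-1,0,0,0,-1,-1,0,0,0,-1,-1,0,0,0,-1,-1,0,0,0,-1,-1,0,0,0,-1,-1,0,0,0,-1,-1,0,0,0,-1,-1,0,0,0,-1,-1,0,0,0,-1,-1,0,0,0,-1,-1,0,0,0,-1]'
```

```text
clock: 2.4
eef_pos: [204.2, -590.7, 404.7]
tool_rot: [[0.187, 0.982, 0.0], [0.982, -0.187, 0.0], [0.0, 0.0, -1.0]]
ft_force: [-0.8, 0.4, 0.2]
gripper_width: 0.999
grasp_force: 0.0
clock: 3.9
eef_pos: [204.2, -590.7, 404.7]
tool_rot: [[-0.757, 0.653, -0.0], [0.653, 0.757, -0.0], [-0.0, -0.0, -1.0]]
ft_force: [0.6, -1.0, 0.1]
gripper_width: 1.002
grasp_force: 0.0
```

```bash
python3 -m inch '[-1,0.2,0.96,0,-0.46,-1,0.25,0.96,0,0,-1,0.25,0.96,0,0,-1,0.25,0.96,0,0,-1,0.25,0.96,0,0,-1,0.25,0.96,0,0,-1,0.25,0.96,0,0,-1,0.25,0.96,0,0,-1,0.25,0.96,0,0,-1,0.25,0.96,0,0,-1,0.25,0.96,0,0,-1,0.25,0.96,0,0]'
python3 -m inch '[-1,0.25,0.96,0,0,-1,0.25,0.96,0,0,-1,0.25,0.96,0,0,-1,0.25,0.96,0,0,-1,0.25,0.96,0,0,-1,0.25,0.96,0,0,-1,0.25,0.96,0,0,-1,0.25,0.96,0,0,-1,0.25,0.96,0,0,-1,0.25,0.96,0,0,-1,0.25,0.96,0,0,-1,0,0,0,0]'
cat > st.py <<'E'
from h import *
from workcell import status
def st():
    p=np.load('pose.npy');s=status.sense();e=s['eef_pos'];R=s['tool_rot']
    f=w2s([0,0,p[2]],s['ft_force'][:2])[0]
    print('t',round(s['clock'],2),'TCP samp',w2s(p,e).round(1)[0],'z',round(e[2],1),'yawY-samp',round(np.degrees(np.arctan2(R[1][1],R[0][1])-p[2]),2),'F samp',f.round(1),s['ft_force'][2].round(1),'j',np.round(s['joint_pos']))
if __name__=='__main__':st()
E
python3 st.py; python3 - <<'E'
from workcell import viewer
import cv2,numpy as np
a=viewer.get_image('scene')[:,:,::-1];cv2.imwrite('pics/s1.png',a);cv2.imwrite('pics/c3.png',cv2.resize(a[90:330,190:510],None,fx=2.5,fy=2.5,interpolation=cv2.INTER_CUBIC))
E
```

```text
clock: 5.4
eef_pos: [303.1, -373.1, 404.7]
tool_rot: [[-0.781, 0.624, 0.0], [0.624, 0.781, -0.0], [-0.0, -0.0, -1.0]]
ft_force: [0.1, -0.1, 0.4]
gripper_width: 1.003
grasp_force: 0.0
clock: 6.9
eef_pos: [391.7, -173.7, 404.7]
tool_rot: [[-0.783, 0.622, -0.0], [0.622, 0.783, -0.0], [0.0, -0.0, -1.0]]
ft_force: [-0.8, -0.3, -0.2]
gripper_width: 0.999
grasp_force: 0.0
t 6.9 TCP samp [-299.8    4. ] z 404.7 yawY-samp 0.06 F samp [-0.7  0.4] -0.2 j [-33.  -4. -24.  70.  -0.   6.]
```

View pics/c3.png

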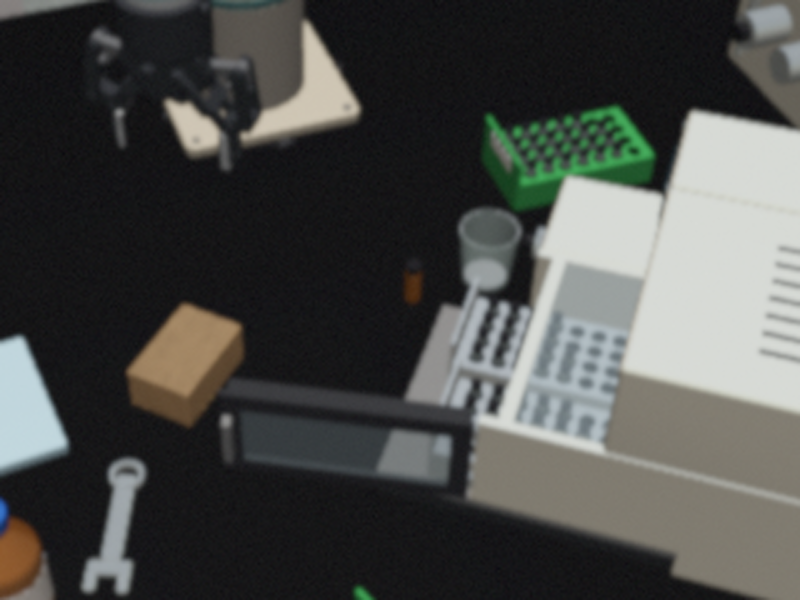

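The gripper's knuckles stick out past its tips, so pushing with an open finger's back would foul the roof. I'll push with closed fingers and their narrow side forward, tips at about z=62, which keeps the body above the 130 mm roof.

```bash
python3 -m inch '[1,0,0,0.4,-1,1,0,0,0.4,-1,1,0,0,0.4,-1,1,0,0,0.4,-1,1,0,0,0.4,-1,1,0,0,0.4,-1,1,0,0,0.4,-1,1,0,0,0.4,-1,1,0,0,0.4,-1,1,0,0,0.4,-1,1,0,0,0.4,-1,1,0,0,0.4,-1]' 40
python3 -m inch '[1,0,0,0.4,-1,1,0,0,0.4,-1,1,0,0,0.4,-1,1,0,0,0.4,-1,1,0,0,0.4,-1,1,0,0,0.4,-1]'; python3 st.py
```

```text
clock: 8.45
eef_pos: [391.3, -175.5, 308.5]
tool_rot: [[-0.931, -0.366, -0.0], [-0.366, 0.931, -0.0], [0.0, -0.0, -1.0]]
ft_force: [-0.4, 0.5, 0.1]
gripper_width: -0.004
grasp_force: 0.0
clock: 9.2
eef_pos: [391.4, -175.6, 260.5]
tool_rot: [[-0.623, -0.782, 0.0], [-0.782, 0.623, -0.001], [0.0, -0.0, -1.0]]
ft_force: [0.2, 0.0, -1.2]
gripper_width: 0.002
grasp_force: 0.0
t 9.2 TCP samp [-301.5    3.1] z 260.5 yawY-samp 90.02 F samp [ 0.1 -0.1] -1.2 j [-33.   3. -35.  51.  -0. -84.]
```

```bash
python3 -m inch '[1,-0.9,0.2,0,0,1,-0.9,0.2,0,0,1,-0.9,0.2,0,0,1,-0.9,0.2,0,0,1,-0.9,0.2,0,0,1,-0.9,0.2,0.2,0,1,-0.9,0.2,0.2,0,1,-0.9,0.2,0.2,0,1,-0.9,0.2,0.2,0,1,-0.9,0.2,0.2,0,1,-0.9,0.2,0.2,0,1,-0.6,0.2,0.1,0]'; python3 st.py
python3 - <<'E'
from workcell import viewer
import cv2
a=viewer.get_image('top')[:,:,::-1];b=viewer.get_image('scene')[:,:,::-1]
f=lambda i:cv2.resize(i,(400,400),interpolation=cv2.INTER_CUBIC)
cv2.imwrite('pics/m4.png',cv2.hconcat([f(a[150:290,170:310]),f(b[130:300,300:470])]))
E
```

```text
clock: 10.7
eef_pos: [485.6, 19.5, 234.5]
tool_rot: [[-0.624, -0.781, 0.0], [-0.781, 0.624, -0.0], [0.0, -0.0, -1.0]]
ft_force: [-0.1, 1.0, 0.2]
gripper_width: 0.0
grasp_force: 0.0
t 10.7 TCP samp [-90.2  51. ] z 234.5 yawY-samp 89.91 F samp [0.7 0.7] 0.2 j [ -5.  11. -30.  49.  -0. -57.]
```

View pics/m4.png

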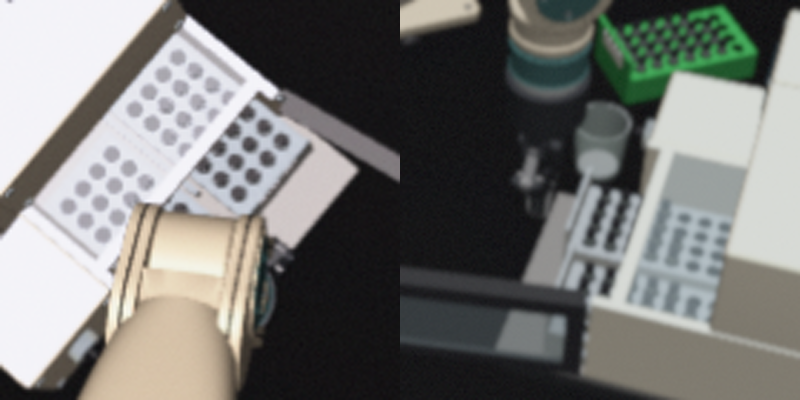

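```bash
python3 -m inch '[1,-0.3,0,0,0,1,-0.2,0,0,0,1,-0.15,0,0,0,1,-0.15,0,0,0,1,-0.15,0,0,0,1,-0.15,0,0,0,1,-0.15,0,0,0,1,-0.15,0,0,0]'; python3 st.py
python3 -m inch '[1,-0.2,0,0,0,1,-0.2,0,0,0,1,-0.2,0,0,0,1,-0.2,0,0,0,1,-0.2,0,0,0,1,-0.2,0,0,0,1,-0.2,0,0,0,1,-0.2,0,0,0]'; python3 st.py
```

```text
clock: 11.8
eef_pos: [502.3, 40.8, 234.7]
tool_rot: [[-0.624, -0.781, -0.001], [-0.781, 0.624, -0.002], [0.002, -0.0, -1.0]]
ft_force: [-1.9, -4.3, 3.5]
gripper_width: 0.003
grasp_force: 2.4
t 11.8 TCP samp [-63.2  51.2] z 234.7 yawY-samp 89.91 F samp [-4.5 -1.2] 3.5 j [ -3.  13. -28.  49.  -0. -54.]
clock: 12.8
eef_pos: [522.7, 66.2, 234.7]
tool_rot: [[-0.624, -0.781, -0.0], [-0.781, 0.624, 0.0], [0.0, 0.0, -1.0]]
ft_force: [-2.9, -2.3, 3.0]
gripper_width: -0.0
grasp_force: 2.0
t 12.8 TCP samp [-30.6  51. ] z 234.7 yawY-samp 89.92 F samp [-3.6  0.8] 3.0 j [  0.  15. -25.  50.   0. -51.]
```

```bash
python3 -m inch '[1,-0.2,0,0,0,1,-0.2,0,0,0,1,-0.2,0,0,0,1,-0.2,0,0,0,1,-0.15,0,0,0]'; python3 st.py
python3 -m inch '[1,-0.1,0,0,0,1,-0.1,0,0,0]'; python3 st.py;  python3 - <<'E'
from workcell import viewer
import cv2
b=viewer.get_image('scene')[:,:,::-1]
cv2.imwrite('pics/s5.png',cv2.resize(b[150:300,330:480],(600,600),interpolation=cv2.INTER_CUBIC))
E
```

```text
clock: 13.42
eef_pos: [534.6, 81.0, 234.7]
tool_rot: [[-0.624, -0.781, -0.0], [-0.781, 0.624, 0.0], [-0.0, 0.0, -1.0]]
ft_force: [-1.8, -3.1, 2.5]
gripper_width: -0.003
grasp_force: 2.0
t 13.43 TCP samp [-11.6  51. ] z 234.7 yawY-samp 89.93 F samp [-3.6 -0.5] 2.5 j [  2.  16. -24.  50.   0. -50.]
clock: 13.68
eef_pos: [537.0, 84.0, 234.7]
tool_rot: [[-0.624, -0.781, -0.0], [-0.781, 0.624, -0.0], [0.0, 0.0, -1.0]]
ft_force: [-2.9, -2.8, 1.8]
gripper_width: -0.001
grasp_force: 1.9
t 13.68 TCP samp [-7.8 51. ] z 234.7 yawY-samp 89.92 F samp [-4.   0.5] 1.8 j [  2.  16. -23.  50.  -0. -49.]
```

View pics/s5.png

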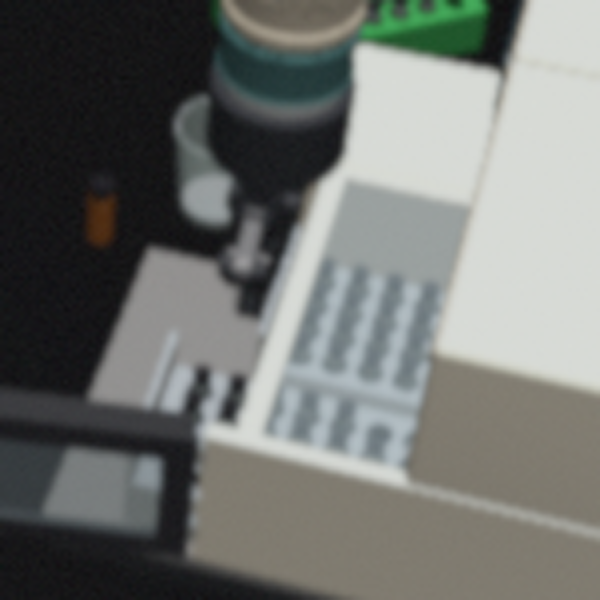

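The finger (250,270) holds the left rack, which is nearly home and looks flat, and the gripper's body is clear of the roof. I'll creep on to the stop.

```bash
for i in 1 2 3 4 5 6; do :; done; python3 -m inch '[1,-0.08,0,0,0,1,-0.08,0,0,0]'; python3 st.py|cut -c1-110; python3 -m inch '[1,-0.05,0,0,0,1,-0.05,0,0,0]'|tail -0; python3 st.py|cut -c1-110
```

```text
clock: 13.98
eef_pos: [539.0, 86.4, 234.7]
tool_rot: [[-0.624, -0.781, -0.0], [-0.781, 0.624, 0.0], [-0.0, 0.0, -1.0]]
ft_force: [-2.0, -2.6, 2.9]
gripper_width: -0.001
grasp_force: 1.8
t 13.97 TCP samp [-4.6 51. ] z 234.7 yawY-samp 89.92 F samp [-3.3 -0.1] 2.9 j [  2.  16. -23.  50.   0. -49.]
t 14.22 TCP samp [-2.8 51. ] z 234.7 yawY-samp 89.92 F samp [-6.2  0.1] 4.2 j [  2.  17. -23.  51.  -0. -49.]Exception ignored on flushing sys.stdout:
BrokenPipeError: [Errno 32] Broken pipe
```

```bash
python3 -m inch '[1,-0.05,0,0,0]'>/dev/null; python3 st.py|cut -c1-110;  python3 -m inch '[1,-0.05,0,0,0]'>/dev/null; python3 st.py|cut -c1-110
```

```text
t 14.35 TCP samp [-2.4 51.2] z 234.4 yawY-samp 89.91 F samp [-9.  -0.3] 1.5 j [  3.  17. -23.  51.  -0. -49.]
t 14.47 TCP samp [-2.2 51.2] z 234.4 yawY-samp 89.89 F samp [-13.2  -0.9] 6.0 j [  3.  17. -23.  51.  -0. -49.
```

The force is rising while the position has stalled, so the left rack is on its stop. Next I'll retract and line up on the right rack.

```bash
python3 -m inch '[1,0.1,0,0,0,1,0.3,0,0,0,1,0.6,0,0,0,1,0.8,0,0,0,1,0.8,0,0,0,1,0.8,-0.5,0,0,1,0.8,-0.8,0,0,1,0,-0.9,0,0,1,0,-0.9,0,0,1,0,-0.8,0,0,1,0,-0.8,0,0,1,-0.2,0,0,0]'>/dev/null; python3 st.py; python3 -m inch '[1,-0.3,0,0,0,1,-0.2,0,0,0,1,-0.15,0,0,0,1,-0.15,0,0,0,1,-0.15,0,0,0,1,-0.15,0,0,0,1,-0.15,0,0,0,1,-0.15,0,0,0]' >/dev/null; python3 st.py
```

```text
t 15.97 TCP samp [-80.4 -44.4] z 234.8 yawY-samp 89.87 F samp [-0.1  0.4] -0.1 j [-10.  18. -20.  51.   0. -61.]
t 16.98 TCP samp [-52.7 -43. ] z 234.7 yawY-samp 89.92 F samp [-1.8  0.6] 0.7 j [ -7.  20. -18.  52.  -0. -59.]
```

```bash
python3 -m inch '[1,-0.2,0,0,0,1,-0.2,0,0,0,1,-0.2,0,0,0,1,-0.2,0,0,0,1,-0.2,0,0,0,1,-0.2,0,0,0]' >/dev/null; python3 st.py;python3 -m inch '[1,-0.2,0,0,0,1,-0.2,0,0,0,1,-0.2,0,0,0,1,-0.15,0,0,0,1,-0.15,0,0,0]' >/dev/null; python3 st.py; python3 -m inch '[1,-0.08,0,0,0,1,-0.08,0,0,0]'>/dev/null; python3 st.py
```

```text
t 17.73 TCP samp [-28.5 -43. ] z 234.7 yawY-samp 89.92 F samp [-3.2  0.3] 1.3 j [ -5.  21. -16.  53.  -0. -57.]
t 18.35 TCP samp [-10.6 -43. ] z 234.7 yawY-samp 89.92 F samp [-1.9  0.2] 1.2 j [ -4.  22. -15.  53.   0. -55.]
t 18.6 TCP samp [ -7.6 -43. ] z 234.7 yawY-samp 89.92 F samp [-2.3  0.7] 1.4 j [ -4.  22. -15.  53.  -0. -55.]
```

```bash
python3 -m inch '[1,-0.05,0,0,0,1,-0.05,0,0,0]'>/dev/null; python3 st.py; python3 -m inch '[1,-0.05,0,0,0]'>/dev/null; python3 st.py
```

```text
t 18.85 TCP samp [ -5.6 -43. ] z 234.7 yawY-samp 89.92 F samp [-2.1  0. ] 1.0 j [ -4.  22. -15.  53.   0. -55.]
t 18.98 TCP samp [ -4.6 -43. ] z 234.7 yawY-samp 89.92 F samp [-2.6  0.8] 0.6 j [ -3.  22. -14.  53.   0. -55.]
```

```bash
python3 -m inch '[1,-0.05,0,0,0,1,-0.05,0,0,0]'>/dev/null; python3 st.py; python3 -m inch '[1,-0.05,0,0,0]'>/dev/null; python3 st.py; python3 -m inch '[1,-0.05,0,0,0]'>/dev/null; python3 st.py
```

```text
t 19.23 TCP samp [ -2.7 -43. ] z 234.7 yawY-samp 89.92 F samp [-4.2 -0.6] 1.9 j [ -3.  22. -14.  53.  -0. -55.]
t 19.35 TCP samp [ -2.2 -43. ] z 234.7 yawY-samp 89.9 F samp [-6.9 -0.2] 3.4 j [ -3.  23. -14.  53.  -0. -55.]
t 19.48 TCP samp [ -1.9 -42.9] z 234.7 yawY-samp 89.87 F samp [-9.1  0.4] 5.2 j [ -3.  23. -14.  53.  -0. -54.]
```

Both racks stopped at the same depth, about where home should be. Now I'll work out the door arc.

```bash
cat > door.py <<'E'
from h import *
p=np.load('pose.npy')
def tcp(a,gap):  # sampler xy, and tool rotation rel. to now(CCW deg)
    d=np.array([-np.sin(a),np.cos(a)]);n=-np.array([np.cos(a),np.sin(a)])
    return np.array([-2,-108])+150*d+(14+gap)*n
g=lambda a:.9*a
def steps(A,gaps):
    for i in range(len(A)-1):
        v=tcp(A[i+1],gaps[i+1])-tcp(A[i],gaps[i]);b=g(A[i])
        ex=-np.array([np.cos(b),np.sin(b)]);ey=np.array([-np.sin(b),np.cos(b)])
        print(round(np.degrees(A[i+1]),1),(np.array([v@ex,v@ey])/20).round(2),round(np.degrees(g(A[i])-g(A[i+1]))/5,2))
E
python3 - <<'E'
from door import *
a=1.77;print('start',tcp(a,15),np.degrees(g(a)))
w=back('top',[[344,137],[313,135],[320,160],[378,150],[424,203]],60);print('green',w2s(p,w).round())
A=np.radians([101.4,101.4,95,90,85,80,75,70,65,60,50,40,30,20,10,5,0]);steps(A,[15]+[0]*16)
E
python3 -m inch '[1,0.1,0,0,0,1,0.3,0,0,0,1,0.6,0,0,0,1,0.8,0,0,0,1,0.9,0,-0.2,0,1,0.9,0,-0.6,0,1,0.4,0,-0.9,-0.5,1,0,0,-1,-1,1,0,0,-1,-1,1,0,0,-0.9,-1]'>/dev/null; python3 st.py
```

```text
start [-143.29489529 -166.1098319 ] 91.27217676434014
green [[ -63. -329.]
 [   1. -282.]
 [ -55. -243.]
 [-152. -358.]
 [-329. -328.]]
101.4 [-0.74  0.13] 0.0
95.0 [-0.82  0.18] 1.15
90.0 [-0.64  0.14] 0.9
85.0 [-0.64  0.13] 0.9
80.0 [-0.64  0.13] 0.9
75.0 [-0.65  0.12] 0.9
70.0 [-0.65  0.12] 0.9
65.0 [-0.65  0.11] 0.9
60.0 [-0.65  0.11] 0.9
50.0 [-1.31  0.14] 1.8
40.0 [-1.31  0.12] 1.8
30.0 [-1.31  0.1 ] 1.8
20.0 [-1.31  0.08] 1.8
10.0 [-1.31  0.05] 1.8
5.0 [-0.66  0.04] 0.9
0.0 [-0.66  0.04] 0.9
t 20.73 TCP samp [-81.5 -43.1] z 328.6 yawY-samp 107.55 F samp [-0.5  0.7] -0.1 j [-10.  13. -15.  62.   0. -79.]
```

```bash
python3 -m inch '[1,0,0,0,-1,1,0,0,0,-1,1,0,0,0,-1,1,0,0,0,-1,1,0,0,0,-1,1,0,0,0,-1,1,0,0,0,-1,1,0,0,0,-1,1,0,0,0,-1,1,0,0,0,-1,1,0,0,0,-1,1,0,0,0,-1]'>/dev/null
python3 -m inch '[1,0,0,0,-1,1,0,0,0,-1,1,0,0,0,-0.75,1,0.8,0.4,0,0,1,0.8,0.4,0,0,1,0.8,0.4,0,0,1,0.8,0.4,0,0,1,0.8,0.4,0,0,1,0.8,0.4,0,0,1,0.8,0.4,0,0,1,0.6,0.3,0,0,1,0,0,0,0]'>/dev/null; python3 st.py
python3 - <<'E'
from workcell import viewer
import cv2
a=viewer.get_image('top')[:,:,::-1];b=viewer.get_image('scene')[:,:,::-1]
f=lambda i:cv2.resize(i,(400,400),interpolation=cv2.INTER_CUBIC)
cv2.imwrite('pics/m6.png',cv2.hconcat([f(a[140:300,190:350]),f(b[130:330,260:460])]))
E
```

```text
t 23.73 TCP samp [-140.5 -169.1] z 326.6 yawY-samp -178.88 F samp [-0.2  0.3] -0.0 j [ -20.   21.   -5.   65.    0. -162.]
```

View pics/m6.png

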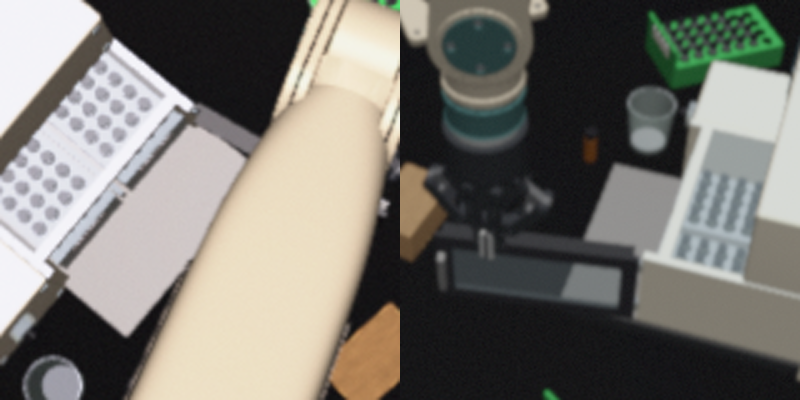

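Both rack fronts are flush and inside the mouth, at about (110-185,100-260) in the left half. The finger (487,240 in the right half) is on the door's outer side. I'll descend and push the door along its arc.

```bash
python3 -m inch '[1,0,0,0.8,0,1,0,0,0.9,0,1,0,0,0.9,0,1,0,0,0.9,0,1,0,0,0.7,0,1,0,0,0.25,0,1,0,0,0,0]'>/dev/null; python3 st.py
python3 -m inch '[1,-0.3,0.02,0,0,1,-0.3,0.02,0,0,1,-0.25,0.05,0,0,1,-0.25,0.05,0,0.3,1,-0.3,0.06,0,0.4,1,-0.3,0.07,0,0.45,1,-0.32,0.07,0,0.45,1,-0.32,0.07,0,0.45]'>/dev/null; python3 st.py
```

```text
t 24.7 TCP samp [-140.1 -168.2] z 237.4 yawY-samp -178.83 F samp [-0.5  0.3] -0.4 j [ -20.   25.  -10.   55.    0. -162.]
t 25.7 TCP samp [-147.3 -120.7] z 237.7 yawY-samp -189.23 F samp [0.1 0.2] 0.2 j [ -19.   21.  -16.   53.   -0. -151.]
```

```bash
cat >> st.py <<'E'
    p=np.load('pose.npy');from_h=w2s(p,status.sense()['eef_pos'])[0]-[-2,-108]
    print('a',np.degrees(np.arctan2(-from_h[0],from_h[1])).round(1)-5.3,'r',np.hypot(*from_h).round(1),'(150.7)')
E
python3 -m inch '[1,-0.33,0.06,0,0.45,1,-0.33,0.06,0,0.45,1,-0.33,0.06,0,0.45,1,-0.33,0.06,0,0.45,1,-0.33,0.06,0,0.45,1,-0.33,0.06,0,0.45,1,-0.33,0.06,0,0.45,1,-0.33,0.06,0,0.45,1,-0.33,0.06,0,0.45,1,-0.33,0.06,0,0.45,1,-0.33,0.06,0,0.45,1,-0.33,0.06,0,0.45]'>/dev/null; python3 st.py
python3 -m inch '[1,-0.33,0.04,0,0.45,1,-0.33,0.04,0,0.45,1,-0.33,0.04,0,0.45,1,-0.33,0.04,0,0.45,1,-0.33,0.04,0,0.45,1,-0.33,0.04,0,0.45,1,-0.33,0.04,0,0.45,1,-0.33,0.04,0,0.45,1,-0.33,0.04,0,0.45,1,-0.33,0.04,0,0.45,1,-0.33,0.04,0,0.45,1,-0.33,0.04,0,0.45]'>/dev/null; python3 st.py
```

```text
File "st.py", line 8
    p=np.load('pose.npy');from_h=w2s(p,status.sense()['eef_pos'])[0]-[-2,-108]
IndentationError: unexpected indent
  File "st.py", line 8
    p=np.load('pose.npy');from_h=w2s(p,status.sense()['eef_pos'])[0]-[-2,-108]
IndentationError: unexpected indent
```

```bash
sed -i "s/^if __name__.*/if __name__=='__main__':\n    st()/" st.py; python3 st.py
python3 - <<'E'
from workcell import viewer
import cv2
b=viewer.get_image('scene')[:,:,::-1];a=viewer.get_image('top')[:,:,::-1]
f=lambda i:cv2.resize(i,(400,400),interpolation=cv2.INTER_CUBIC)
cv2.imwrite('pics/m7.png',cv2.hconcat([f(a[140:300,190:350]),f(b[130:330,260:460])]))
E
```

```text
t 28.7 TCP samp [-79.4  16.7] z 237.7 yawY-samp 116.77 F samp [-1.2 -0.6] 0.2 j [ -6.  14. -26.  50.  -0. -85.]
a 26.5 r 146.8 (150.7)
```

View pics/m7.png

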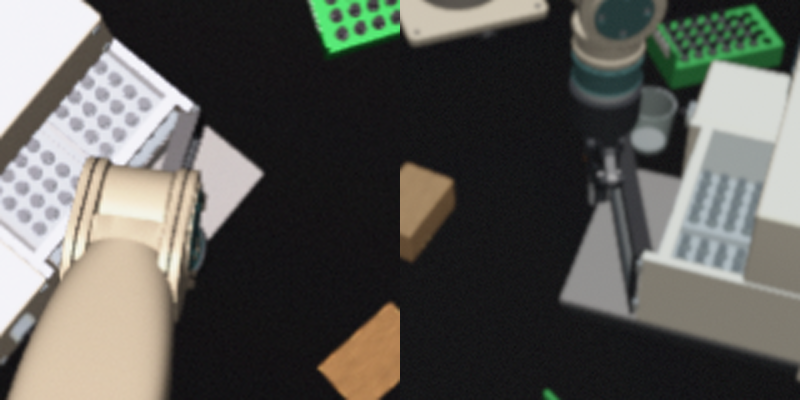

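The door is in contact and following, at about 26°. I'll slow down for the last part.

```bash
python3 -m inch '[1,-0.28,0.03,0,0.45,1,-0.25,0.03,0,0.4,1,-0.25,0.03,0,0.4,1,-0.25,0.03,0,0.4,1,-0.22,0.02,0,0.4,1,-0.2,0.02,0,0.35,1,-0.2,0.02,0,0.35,1,-0.18,0.02,0,0.3,1,-0.16,0.01,0,0.3,1,-0.14,0.01,0,0.3]'>/dev/null; python3 st.py
python3 -m inch '[1,-0.12,0.01,0,0.25,1,-0.12,0.01,0,0.25,1,-0.1,0.01,0,0.2,1,-0.1,0,0,0.2,1,-0.1,0,0,0.15,1,-0.1,0,0,0.15,1,-0.08,0,0,0.15,1,-0.08,0,0,0.1]'>/dev/null; python3 st.py
```

```text
t 30.05 TCP samp [-40.7  34.4] z 237.6 yawY-samp 98.58 F samp [-0.8  0.8] 0.5 j [ -2.  15. -25.  50.  -0. -62.]
a 9.899999999999999 r 147.6 (150.7)
t 31.05 TCP samp [-24.8  36.3] z 237.7 yawY-samp 91.38 F samp [-4.1 -0.2] 0.1 j [ -0.  16. -24.  51.  -0. -53.]
a 3.7 r 146.1 (150.7)
```

```bash
python3 -m inch '[1,0,0,0,0]'>/dev/null; python3 st.py;python3 -m inch '[1,-0.05,0,0,0.1]'>/dev/null; python3 st.py; python3 -m inch '[1,-0.05,0,0,0.1]'>/dev/null; python3 st.py
python3 - <<'E'
from workcell import viewer
import cv2
b=viewer.get_image('scene')[:,:,::-1];a=viewer.get_image('top')[:,:,::-1]
f=lambda i:cv2.resize(i,(400,400),interpolation=cv2.INTER_CUBIC)
cv2.imwrite('pics/m8.png',cv2.hconcat([f(a[160:260,180:280]),f(b[150:270,340:460])]))
E
```

```text
t 31.18 TCP samp [-24.9  36.3] z 237.7 yawY-samp 91.42 F samp [-1.7  0.1] -0.2 j [ -0.  16. -24.  51.  -0. -53.]
a 3.7 r 146.2 (150.7)
t 31.3 TCP samp [-24.4  36.5] z 237.7 yawY-samp 90.86 F samp [-6.1  0.6] 3.5 j [ -0.  16. -23.  51.  -0. -53.]
a 3.500000000000001 r 146.2 (150.7)
t 31.43 TCP samp [-24.1  36.6] z 237.6 yawY-samp 90.34 F samp [-10.2  -0.4] 4.9 j [ -0.  16. -23.  51.  -0. -52.]
a 3.3999999999999995 r 146.3 (150.7)
```

View pics/m8.png

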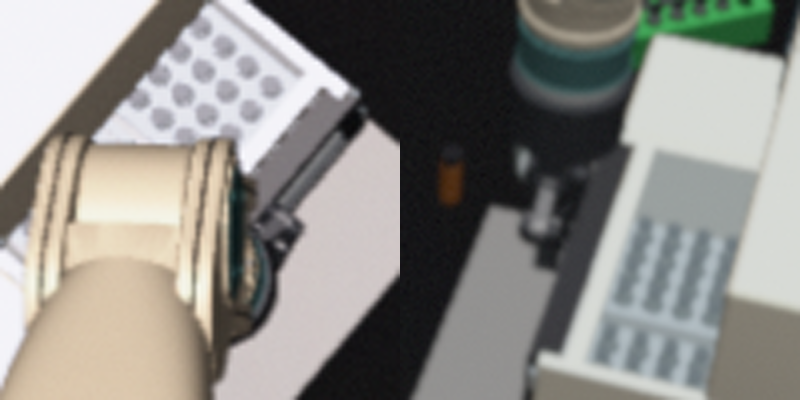

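The push is now stiff, at about 10 N. I'll back off and measure the door edges numerically.

```bash
python3 -m inch '[1,0.1,0,0,0,1,0.3,0,0,0,1,0.7,0,0,0,1,1,0,0,0,1,1,0,0,0,1,1,0,0,0,1,1,0,0,0,1,1,0,0,0,1,1,-0.3,0,0,1,1,-0.3,0,0,1,0.5,0,0,0,1,0,0,0,0]'>/dev/null; python3 st.py
cat > prof.py <<'E'
from h import *
p=np.load('pose.npy');im=cv2.cvtColor(viewer.get_image('top'),cv2.COLOR_RGB2GRAY).astype(np.float32)
xs=np.arange(-40,31,2.)
print('x  ',*['%4d'%x for x in xs])
for y in(-80,-50,-20,10,40,60,80,95,103,115):
    uv=proj('top',s2w(p,[(x,y,130) for x in xs])).astype(np.float32)
    print('%4d'%y,*['%4d'%v for v in cv2.remap(im,uv[:,None,0],uv[:,None,1],cv2.INTER_LINEAR).ravel()])
print('edge-on at far y: x=-3')
E
python3 prof.py
```

```text
t 33.02 TCP samp [-195.5   23.3] z 237.7 yawY-samp 90.34 F samp [ 0.4 -0.6] 1.4 j [-19.   7. -35.  48.   0. -70.]
a 50.5 r 233.9 (150.7)
x    -40  -38  -36  -34  -32  -30  -28  -26  -24  -22  -20  -18  -16  -14  -12  -10   -8   -6   -4   -2    0    2    4    6    8   10   12   14   16   18   20   22   24   26   28   30
 -80  201  201  201  201  200  200  200  200  192  160  107   77   75   87  105   88   72   92  114  121  123  123  123  122  123  121  113  139  205  236  243  244  243  241  234  221
 -50  202  201  201  201  200  200  200  199  188  146  103   87   92  106  115   87   67   85  111  122  122  123  124  123  124  127  140  168  218  238  243  243  243  241  235  229
 -20  200  201  201  201  201  201  200  200  190  154  107   85   95  110  116   93   78   96  115  123  123  122  122  123  122  118  112  146  214  238  243  244  243  241  234  218
  10  200  199  200  200  200  200  200  199  184  140  100   87   91  108  114   83   68   91  111  120  123  121  121  122  122  125  140  170  224  240  244  244  243  240  234  229
  40  200  200  200  199  199  200  200
[... 393 characters left out ...]
84   95  110  116   85   64   96  114  118  118  117  117  117  118  112  118  159  219  241  243  244  243  240  230  215
  95  197  197  198  198  184  148   89   72   74  104  110  106  107   98   81   49   55   95  113  117  117  116  115  116  117  121  139  169  224  243  243  244  243  239  229  225
 103  192  191  191  191  193  189  184  177  167  159  160  136  115   84   54   40   57   96  109  116  143  189  217  218  217  221  218  225  236  243  244  244  243  237  235  230
 115   18   19   20   20   19   18   18   18   19   24   53   96  111   90   80   79   79   81   87   99  120  191  232  238  239  238  239  238  239  238  239  239  239  238  238  238
edge-on at far y: x=-3
```

The door profile is the same along its whole width, and the lip meets the roof edge at x≈14 with no gap, so it is fully shut.

```bash
python3 -c "from workcell import arm;print(arm.hand_in())"
```

```text
the job is handed in; nothing more can be done
None
```

I pushed both racks home against their stops, then closed the door gently until it was fully shut; nothing else on the bench was touched, and I handed the job in at about 33 s.

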